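# Snap the hose sleeve onto the bench dust port

### The arm

A 7-joint arm with a two-finger parallel gripper is mounted at the origin on a cart in front of the work surface, level with it; the furniture and walls round the work are solid. World frame = base frame: x ahead of the robot, y to its left, z up, the work surface at z = 0. Lengths are in mm, angles in rad, forces in N, time in s.
With the tool pointing down it reaches from about 400 to 875 mm from the base axis. Payload 4.4 kg.
Tool frame: the origin (TCP) lies at the very end of the fingers, on their centre line; the grasp point (between the pads) lies 19 mm behind it (ctrl.grip_depth is the distance from the TCP to the grasp point, in mm); z points along the fingers, x is the direction in which the jaws open and shut, and the axes are right-handed (so a half turn about z gives the same grasp; the last joint's range is limited). The gripper opens to 85 mm and grips with 20 to 120 N. Pads are 22 mm wide; open, the fingers measure 114 mm over their backs; the gripper's body (76 mm by 85 mm) begins 54 mm behind the grasp point. The pads swing forward as they close: fully open they stand 13 mm farther back than shut.
Start: joints at [1.127, 0.628, 0.038, 1.517, -0.027, 0.996, -0.02], TCP at [239.798, -604.165, 231.313] pointing down, gripper open.
Joint ranges: [-3.06, 3.06], [-0.37, 2.12], [-1.25, 1.32], [0.18, 2.47], [-1.1, 4.24], [0.23, 1.98], [-2.94, 2.94]. Speed limits (rad/s): [2.57, 2.57, 3.14, 3.14, 3.14, 3.14, 3.14].

### API

Orientations are given as [roll, pitch, yaw] about the fixed x, y, z axes, in that order (R = Rz(yaw) Ry(pitch) Rx(roll)).
In Python, from cell import ctrl gives the robot as it stands.
- The arm moves only by the shell command python3 -m creep 'ROWS'. ROWS is JSON, a list of rows, each an object with "hand": the opening, from 0 (shut) to 1 (fully open); "travel": the shift along the tool's x, y, z in cm, a list of three; "angular": the turn, a rotation vector about the tool's x, y, z in degrees, a list of three. In form: [{"hand": hand, "travel": [tx, ty, tz], "angular": [rx, ry, rz]}, ...]. A call has 1 to 20 rows; each row is the pose to reach, as a shift and turn from the pose measured when the call began, along the tool's axes at that moment; what a row does not reach only later rows make up. A row lasts 1/10 s, in which the tool goes at most 50 mm and 8.59 degrees, less where a joint would pass 70% of its speed; a pose out of reach is approached as far as the arm can. A call with a gripper value outside its range is refused whole. The fingers move at their own pace and stop on an object; the grip force is fixed at half the most. Time passes only in rows, so rows that repeat a pose let the fingers close. It gives the time, the measured TCP pose, the force and the opening at its end, in the units of the state.
- ctrl.read_state(): the state, without advancing time (a new reading comes with each control period).
- ctrl.get_image(name): name is "scene" or "side" or "wrist"; returns a dict with "frame" (400x640x3 uint8, red, green, blue), "fx", "fy", "cx", "cy" (pixels), "origin" and "orientation" of the camera in the world. Camera axes: x right, y down, z forward; pixel columns grow to the right and rows downward; lengths in mm; the calibration is good to about 2 mm. A picture is of the moment at which its call begins. There is no depth.
- ctrl.finish_job(): hands the job in, once; it reports no verdict.
Trained networks look in the newest picture that a camera, given by its name, has taken for a name from the list of things; names that differ only in an ending like _2 or _b are one class to them, and where a whole thing is asked for, a point or a joint stands for the part that bears it (a point fixed in the world has none). Each returns a list of dicts, best first, with "confidence" (0 to 1); they miss things now and then, are a little off and sometimes report something else, mostly with a low value. They report only what shows in the picture. A call takes as long as a camera call. They do not tell look-alikes from the thing itself.
- ctrl.regions_of(camera, thing): "region" (400x640 bool, what is visible of it).
- ctrl.spot_point(camera, thing): "at" ([x, y, z] in mm, in world coordinates, good to about 4 mm: a listed point, or the origin of a listed thing).
The state is a dict: "clock": time; "qpos": joint angles; "qd": joint speeds; "tau": joint torques, N m; "eef_pos": TCP position; "tool_rot": TCP orientation; "force": force on the tool from outside, world axes, zero at the start; "torque": the same for the moment, N m; "width": finger opening in mm.
Only numpy, scipy, OpenCV 4.12 (cv2) and the standard library are available. Lean on these libraries where they do the work, as an engineer would, in place of code of your own. Each camera call takes 0.05 s, during which the arm holds its last target. There are 200 camera calls.

### The job

Fit the green sleeve that has the button hole onto the upright stub of the dust-extraction port, hole towards the button, and push it straight down until it is fully home on the shoulder and the orange spring button has popped out through the hole; then let go. Leave the plain green sleeve without a hole where it stands, and mind the mesh screens on the bench when you swing across.

Things in the scene. Friction and masses are not known exactly. Their poses are not given: they have to be found in the camera images.
- sleeve_mid (a point): Centre (half-way up, on the axis) of the loose green sleeve WITH the hole: upright open tube, 90 mm tall, outer diameter 50, bore 42, 0.12 kg, on the bench. z up. Facing its own -x: an opening 18 mm wide, 15.5 to 42 mm above the lower rim, with a white line from it up to and across the top rim. Gripped across its own y, above its middle, the fingers stay off the opening.
- plain_mid (a point): Centre (half-way up, on the axis) of the loose plain green sleeve: same size and colour, but no hole and no white line. Not wanted: it stays where it stands, upright and within 3 cm. (Round the work stand fixed mesh screens, 0.26 m tall: one along x at y = 0.27 from x = 0.48 on, one along x at y = -0.63 from x = 0.49 on, each with a wing along y at x = 0.78; cross above them.)
- port: Dust port fixed to the bench. Origin: centre of its underside, on the bench; z up. Plate 120x120x8 mm; aluminium shoulder, its flat top 18 mm above the bench; on the same axis a stub, diameter 35 up to 62 mm above the bench, then tapering to 18 at its top, 84 mm up. Button and a white line on the plate lie to its own -x: turn the sleeve's -x that way within 10 deg. Home: sleeve centre 63 mm up.
- button (a joint): Orange spring button in the stub's side, 7 mm wide; its nose is 38 to 41 mm above the bench and stands 10.5 mm out, with a slope above it so that a sleeve coming down pushes it in. Value in m: 0 fully out, 0.012 fully in. Spring force 3 N when out, 6 N fully in; pushing the sleeve down past it takes about 5 to 10 N if it is centred (3.5 mm play all round the stub).
Not all that is in view belongs to the job. There is more than one size of the port; the job needs the larger.

How it is judged (in metres and radians):
At the end, for the whole second after the job is handed in: The sleeve with the hole stands on the port's stub: its centre within 10 mm of the port's axis and 55 to 69 mm above the bench (63 when home), upright within about 10 degrees, and the spring button is out through its hole (less than 1.5 mm pressed in) (horizontal distance between sleeve_mid and port below 0.01 m and z of sleeve_mid in the frame of port between 0.055 and 0.069 m and angle between sleeve_mid's own z axis and vertical below 0.17 rad and value of joint button below 0.0015 m); the robot touches nothing.
It fails at once if the plain sleeve is moved more than 3 cm or knocked over (distance of plain_mid from where it was at the start of the episode above 0.03 m or angle between plain_mid's own z axis and vertical above 0.5 rad).
It also fails if it takes over 45 s, if anything falls off the work surface, if the arm or the gripper's body presses on something with over 40 N, if the wrist force passes 120 N, or if a joint passes its speed limit or range.

## Working session

There is one attempt and no reset: what is moved stays moved. The work goes in short steps, Python scripts to look and compute and a shell command to move; the robot and the scene stay as the last step left them, time stands still between calls to the robot, and variables do not carry over. Pictures are saved under pics/ and viewed, about 8 in all and at most 12, crops included, and the job is handed in when it is done.

```bash
mkdir -p pics; ls
cat > h.py <<'E'
from cell import ctrl
import numpy as np, cv2
from scipy.spatial.transform import Rotation as R
def snap(cam,name):
    im=ctrl.get_image(cam); cv2.imwrite(f'pics/{name}.png',im['frame'][...,::-1]); return im
def rot(o):
    o=np.array(o,float)
    if o.shape==(3,3): return o
    return R.from_euler('xyz',o).as_matrix() if o.size==3 else R.from_quat(o).as_matrix()
def toplane(im,u,v,z):
    d=rot(im['orientation'])@np.array([(u-im['cx'])/im['fx'],(v-im['cy'])/im['fy'],1]); o=np.array(im['origin'])
    return o+d*(z-o[2])/d[2]
def proj(im,p):
    c=rot(im['orientation']).T@(np.array(p,float)-im['origin']); return im['fx']*c[0]/c[2]+im['cx'],im['fy']*c[1]/c[2]+im['cy']
E
python3 - <<'E'
from h import *
for c in('scene','side','wrist'):
    im=snap(c,c+'0'); print(c,im['origin'],im['orientation'],im['fx'])
    for t in('sleeve_mid','plain_mid','port','button'):
        print(t,[(np.round(d['at']),round(d['confidence'],2),np.round(proj(im,d['at']))) for d in ctrl.spot_point(c,t)])
s=ctrl.read_state();print(s)
E
```

```text
pics
scene [-152.38727121  504.958217    718.65331108] [-2.20333747  0.00937403 -2.30333459] 480.2535759620176
sleeve_mid [(array([ 444., -324.,   40.]), 0.98, array([405., 189.]))]
plain_mid [(array([ 488., -151.,   44.]), 0.6, array([344., 208.]))]
port [(array([567., -11.,  -0.]), 0.88, array([278., 233.])), (array([529., 164.,   0.]), 0.78, array([224., 276.]))]Traceback (most recent call last):
  File "<stdin>", line 5, in <module>
ValueError: it knows: plain_mid, port, sleeve_mid
```

Run:
```python
from h import *
for c in('side','wrist'):
    im=snap(c,c+'0'); print(c,im['origin'],im['orientation'],im['fx'])
    for t in('sleeve_mid','plain_mid','port'):
        print(t,[(np.round(d['at']),round(d['confidence'],2),np.round(proj(im,d['at']))) for d in ctrl.spot_point(c,t)])
s=ctrl.read_state();print(s)
a=cv2.imread('pics/scene0.png')
cv2.imwrite('pics/scene0c.png',cv2.resize(a[110:350,130:530],None,fx=2,fy=2,interpolation=cv2.INTER_CUBIC))
```

```text
side [  6.95538486 871.41660512 559.50801539] [-1.98822166 -0.009856   -2.65518292] 519.3617350557653
sleeve_mid [(array([ 446., -327.,   44.]), 0.6, array([379., 194.]))]
plain_mid [(array([ 494., -150.,   46.]), 0.64, array([334., 214.]))]
port [(array([532., 160.,   2.]), 0.88, array([246., 287.])), (array([567.,  -9.,  -1.]), 0.55, array([277., 249.]))]
wrist [ 307.35769321 -577.03686348  373.47117103] [ 2.84855757e+00 -4.26258121e-04 -1.19349284e+00] 348.3219146072011
sleeve_mid []
plain_mid []
port []
{'clock': 0.6, 'qpos': array([ 1.12725441,  0.62837878,  0.03852534,  1.51737479, -0.02701765,
        0.9962819 , -0.01998506]), 'qd': array([ 0.00056394, -0.00034472, -0.00102551, -0.00047071,  0.00036402,
        0.00058769, -0.0008298 ]), 'tau': array([-6.85706746e-04, -5.62990165e+01,  1.22473598e+00, -1.93698728e+01,
        1.08094848e-02,  1.77837224e-03,  5.64712266e-06]), 'eef_pos': array([ 239.76520554, -604.20203998,  231.33573002]), 'tool_rot': array([-3.14155353e+00, -7.53369035e-05, -1.19309400e+00]), 'force': array([ 1.19515951,  1.06675328, -0.32917299]), 'torque': array([-0.04568271,  0.01647637,  0.00902293]), 'width': 85.4068198097379}
```

View pics/scene0c.png

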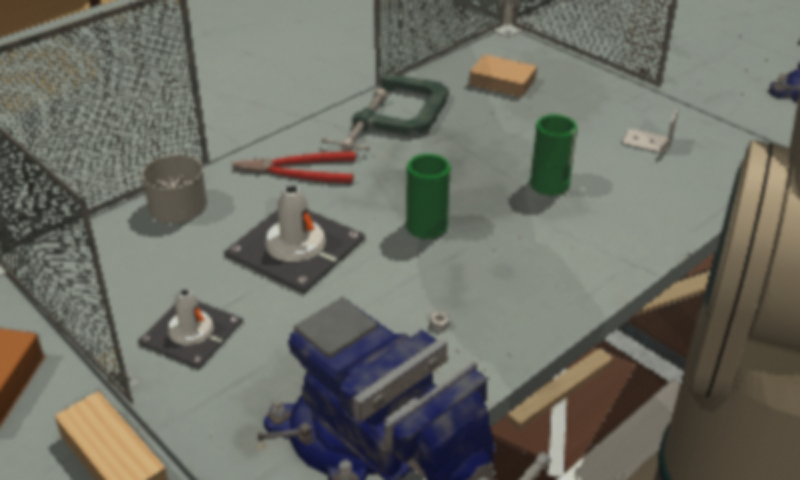

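View pics/side0.png

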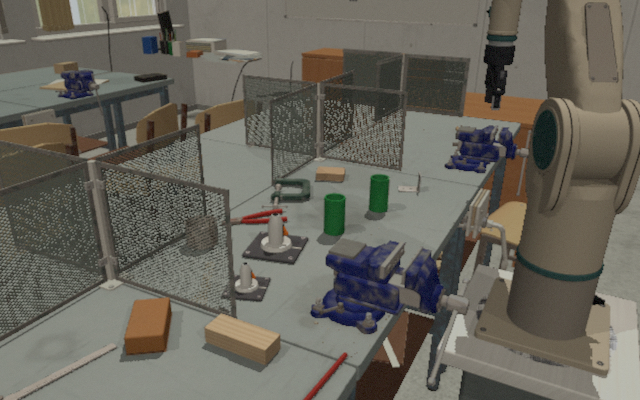

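The larger port is at about (567,-10), shown at crop px (293,235). The smaller look-alike is at px (190,325).

The two sleeves are A at crop px (552,155), world (445,-325), and B at px (428,195), world (490,-150). From here I can't clearly see which one has the hole, though A has a dark trace on its right edge. I'll look with the wrist camera from above, between them.

```bash
python3 -m creep '[{"hand":1,"travel":[-25.5,-34.4,0],"angular":[0,0,0]},{"hand":1,"travel":[-25.5,-34.4,0],"angular":[0,0,0]},{"hand":1,"travel":[-25.5,-34.4,0],"angular":[0,0,0]},{"hand":1,"travel":[-25.5,-34.4,0],"angular":[0,0,0]},{"hand":1,"travel":[-25.5,-34.4,0],"angular":[0,0,0]},{"hand":1,"travel":[-25.5,-34.4,0],"angular":[0,0,0]},{"hand":1,"travel":[-25.5,-34.4,0],"angular":[0,0,0]},{"hand":1,"travel":[-25.5,-34.4,0],"angular":[0,0,0]},{"hand":1,"travel":[-25.5,-34.4,0],"angular":[0,0,0]},{"hand":1,"travel":[-25.5,-34.4,0],"angular":[0,0,0]},{"hand":1,"travel":[-25.5,-34.4,0],"angular":[0,0,0]},{"hand":1,"travel":[-25.5,-34.4,0],"angular":[0,0,0]}]'
python3 - <<'E'
from h import *
im=snap('wrist','w1'); print(im['origin'],im['orientation'])
for t in('sleeve_mid','plain_mid','port'):
        print(t,[(np.round(d['at']),round(d['confidence'],2),np.round(proj(im,d['at']))) for d in ctrl.spot_point('wrist',t)])
E
```

```text
clock: 1.8
eef_pos: [464.6, -241.8, 231.4]
tool_rot: [3.141, -0.001, -1.195]
force: [1.4, 0.9, -0.1]
width: 85.2
[ 532.32907951 -214.73529461  373.63300925] [ 2.84777648e+00 -1.44043667e-03 -1.19575959e+00]
sleeve_mid [(array([ 449., -327.,   47.]), 0.94, array([393., 213.]))]
plain_mid [(array([ 493., -150.,   45.]), 0.77, array([236., 103.]))]
port []
```

View pics/w1.png

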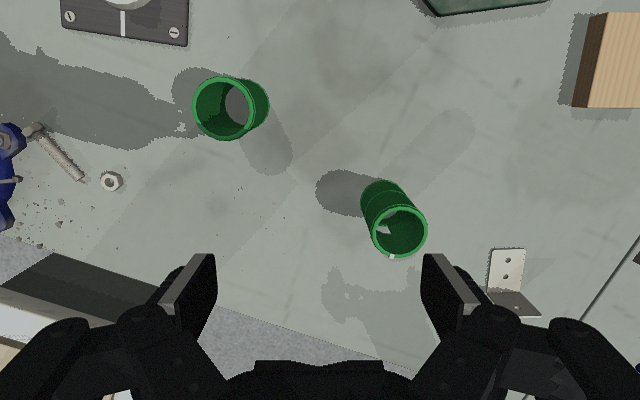

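A's rim at px (399,232) has a white mark at (391,257). B's rim at (223,108) looks plain. I'll confirm this with an enlarged crop and measure the positions.

```bash
cat > m.py <<'E'
from h import *
E
python3 - <<'E'
from h import *
f=cv2.imread('pics/w1.png'); s=ctrl.read_state()
a=cv2.resize(f[170:270,330:460],None,fx=3.6,fy=3.6,interpolation=cv2.INTER_CUBIC)
b=cv2.resize(f[60:160,170:300],None,fx=3,fy=3,interpolation=cv2.INTER_CUBIC)
b=cv2.copyMakeBorder(b,0,a.shape[0]-b.shape[0],0,0,cv2.BORDER_CONSTANT)
cv2.imwrite('pics/w1crop.png',np.hstack([b[:, :330],a]))
im=ctrl.get_image('wrist')
hsv=cv2.cvtColor(f,cv2.COLOR_BGR2HSV)
c=toplane(im,399,232,90); print('A rim',c)
w=(hsv[...,1]<60)&(hsv[...,2]>190); w[:240]=0; w[265:]=0; w[:,:380]=0; w[:,405:]=0
ys,xs=np.nonzero(w); print('mark px',xs.mean(),ys.mean(),len(xs))
m=toplane(im,xs.mean(),ys.mean(),90); d=m-c; print('mark',m,np.hypot(*d[:2]),'hole dir deg',np.degrees(np.arctan2(d[1],d[0])))
p1=toplane(im,122.5,12,8);p2=toplane(im,122.5,36,8); d=p2-p1; print('plate line',p1,p2,np.degrees(np.arctan2(d[1],d[0])))
e1=toplane(im,62,27,8);e2=toplane(im,187,45,8);d=e2-e1;print('plate edge len/angle',np.hypot(*d[:2]),np.degrees(np.arctan2(d[1],d[0])))
E
```

```text
A rim [ 445.9207158  -325.02957242   90.        ]
mark px 391.38461538461536 255.76923076923077 13
mark [ 422.48620282 -328.54933675   90.        ] 23.697365670349132 hole dir deg -171.45826565509503
plate line [529.07231991 -16.82048372   8.        ] [508.39399068 -21.30800754   8.        ] -167.75577268292847
plate edge len/angle 118.97623580297306 -76.21763424190269
```

View pics/w1crop.png

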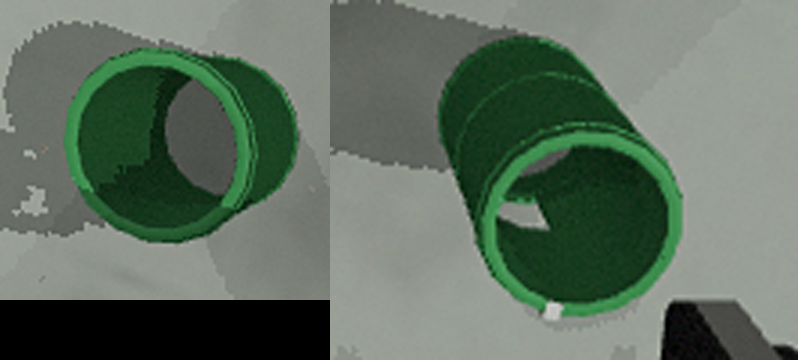

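The crop confirms it: A (right) has the rim mark and the opening, and B is plain. A is at (446,-325) with its hole direction at about -171.5°, and the port's direction is about -167°. I'll grasp A at 65 mm height with the tool at yaw -81.5°.

```bash
python3 -m creep '[{"hand":1,"travel":[3.5,2.4,3],"angular":[0,0,6.5]},{"hand":1,"travel":[7.06,4.78,6],"angular":[0,0,13]},{"hand":1,"travel":[7.06,4.78,8],"angular":[0,0,13]},{"hand":1,"travel":[7.06,4.78,8],"angular":[0,0,13]},{"hand":1,"travel":[7.06,4.78,11],"angular":[0,0,13]},{"hand":1,"travel":[7.06,4.78,14],"angular":[0,0,13]},{"hand":1,"travel":[7.06,4.78,17],"angular":[0,0,13]},{"hand":1,"travel":[7.06,4.78,18.5],"angular":[0,0,13]},{"hand":1,"travel":[7.06,4.78,18.5],"angular":[0,0,13]},{"hand":1,"travel":[7.06,4.78,18.5],"angular":[0,0,13]}]'
python3 -m creep '[{"hand":0,"travel":[0,0,0],"angular":[0,0,0]},{"hand":0,"travel":[0,0,0],"angular":[0,0,0]},{"hand":0,"travel":[0,0,0],"angular":[0,0,0]},{"hand":0,"travel":[0,0,0],"angular":[0,0,0]},{"hand":0,"travel":[0,0,0],"angular":[0,0,0]},{"hand":0,"travel":[0,0,0],"angular":[0,0,0]},{"hand":0,"travel":[0,0,0],"angular":[0,0,0]},{"hand":0,"travel":[0,0,0],"angular":[0,0,0]}]'
```

```text
clock: 3.05
eef_pos: [447.4, -324.2, 47.4]
tool_rot: [-3.14, -0.001, -1.421]
force: [-1.0, -0.6, 0.9]
width: 85.0
clock: 3.85
eef_pos: [448.4, -324.7, 49.1]
tool_rot: [-3.138, -0.002, -1.421]
force: [-0.3, -0.1, 7.9]
width: 49.4
```

```bash
python3 -m creep '[{"hand":0,"travel":[0,0,-4],"angular":[0,0,0]},{"hand":0,"travel":[0,0,-8],"angular":[0,0,0]},{"hand":0,"travel":[0,0,-12],"angular":[0,0,0]},{"hand":0,"travel":[0,0,-15],"angular":[0,0,0]},{"hand":0,"travel":[0,0,-15],"angular":[0,0,0]},{"hand":0,"travel":[-4,-2.4,-15],"angular":[0,0,-1]},{"hand":0,"travel":[-8,-4.8,-15],"angular":[0,0,-2]},{"hand":0,"travel":[-12,-7,-15],"angular":[0,0,-4]},{"hand":0,"travel":[-14.4,-8.4,-15],"angular":[0,0,-4.5]},{"hand":0,"travel":[-14.4,-8.4,-15],"angular":[0,0,-4.5]},{"hand":0,"travel":[-14.4,-8.4,-15],"angular":[0,0,-4.5]}]'
python3 - <<'E'
from h import *
im=snap('wrist','w2'); print(ctrl.read_state()['eef_pos'])
for t in('sleeve_mid','port'):
        print(t,[(np.round(d['at']),round(d['confidence'],2),np.round(proj(im,d['at']))) for d in ctrl.spot_point('wrist',t)])
np.savez('w2.npz',**{k:im[k] for k in('fx','fy','cx','cy','origin','orientation')})
E
```

```text
clock: 4.95
eef_pos: [508.9, -168.9, 198.4]
tool_rot: [-3.14, -0.002, -1.341]
force: [-0.5, -0.7, -1.4]
width: 49.5
[ 508.57978368 -170.19087165  198.49403756]
sleeve_mid [(array([ 507., -172.,  198.]), 0.7, array([324., 261.]))]
port [(array([561.,  -4.,  -0.]), 0.75, array([157.,  71.]))]
```

View pics/w2.png

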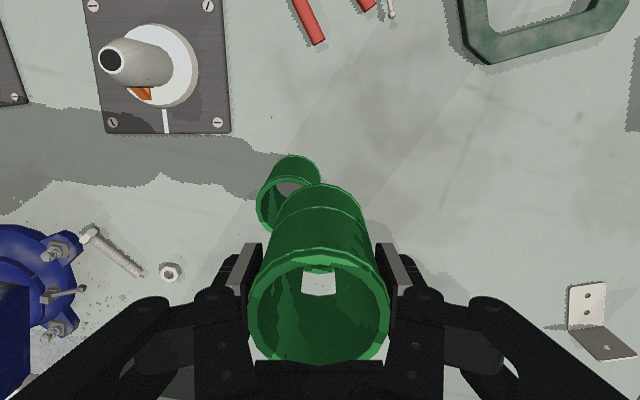

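The sleeve is firmly held with its hole at px (320,282), in line with tool +y. The port shows its stub top at px (111,62), its plate line at (166,121) and its button at (142,92). Next I'll measure the port axis in this image.

Run:
```python
from h import *
im=dict(np.load('w2.npz')); f=cv2.imread('pics/w2.png'); g=cv2.cvtColor(f,cv2.COLOR_BGR2GRAY)
m=(g<45).astype(np.uint8); n,l,st,ce=cv2.connectedComponentsWithStats(m[45:80,90:130]); 
for i in range(1,n):
    if st[i,4]>150: print('hole disc',st[i],ce[i]+[90,45],toplane(im,*(ce[i]+[90,45]),84))
# plate screws (centroids by eye) 2 bottom + line
for uv in((112,122),(217,122),(208,5),(93,5)): print(uv,toplane(im,*uv,8))
sh=[(160,105),(198,65),(170,25)]
P=np.array([toplane(im,*p,18)[:2] for p in sh])
A=np.c_[2*P,np.ones(3)];s=np.linalg.solve(A,(P**2).sum(1));print('shoulder',s[:2],np.sqrt(s[2]+s[:2]@s[:2]))
a=toplane(im,166,110,8);b=toplane(im,166,131,8);print('line',np.degrees(np.arctan2(*(b-a)[[1,0]])),b)
a=toplane(im,106,133,8);b=toplane(im,230,131,8);print('edge',np.degrees(np.arctan2(*(b-a)[[1,0]])),np.hypot(*(b-a)[:2]),a,b)
c=toplane(im,319,308,239.4);print('rim',c)
for du in(-71,69): print(toplane(im,319+du,308,239.4))
# predicted rim outline
for t in range(0,360,90):
    print(t,np.round(proj(im,[508.6+25*np.cos(np.radians(t)),-170.2+25*np.sin(np.radians(t)),239.4])))
# overlay
```

```text
(112, 122) [506.84036359  29.06077941   8.        ]
(217, 122) [529.22297782 -66.78233543   8.        ]
(208, 5) [625.41400431 -44.84457386   8.        ]
(93, 5) [602.94646184  51.01588703   8.        ]
shoulder [567.95445739 -12.66494969] 34.27218429529204
line -173.99793057905367 [509.96103791 -21.09255466   8.        ]
edge -75.9440473025599 117.43246924392967 [495.18611546  33.94574787   8.        ] [523.70686069 -79.9706773    8.        ]
rim [ 510.75282841 -168.48501281  239.4       ]
[ 505.35169681 -145.1847553   239.4       ]
[ 516.00840634 -191.15735789  239.4       ]
0 [341. 249.]
90 [250. 300.]
180 [306. 373.]
270 [393. 328.]
```

Run:
```python
from h import *
im=dict(np.load('w2.npz')); f=cv2.imread('pics/w2.png'); 
print('disc',toplane(im,110.5,62,84))
def circ(c,z,r,col):
    p=[proj(im,[c[0]+r*np.cos(t),c[1]+r*np.sin(t),z]) for t in np.linspace(0,6.28,60)]
    return np.array(p)
K=4; crop=cv2.resize(f[0:140,75:240],None,fx=K,fy=K,interpolation=cv2.INTER_CUBIC)
for c,col in(((567,-10),(0,255,255)),):
    for z,r in((84,9),(62,17.5),(18,34)):
        q=((circ(c,z,r,0)-[75,0]+.5)*K).astype(int); cv2.polylines(crop,[q],True,col,1)
    Rz=R.from_euler('z',13.2,degrees=True).as_matrix()
    q=np.array([proj(im,Rz@[a,b,0]+[c[0],c[1],8]) for a,b in((-60,-60),(60,-60),(60,60),(-60,60))]); cv2.polylines(crop,[((q-[75,0]+.5)*K).astype(int)],True,col,1)
cv2.imwrite('pics/ov2.png',crop)
```

```text
disc [564.42282397  -8.74172482  84.        ]
```

View pics/ov2.png

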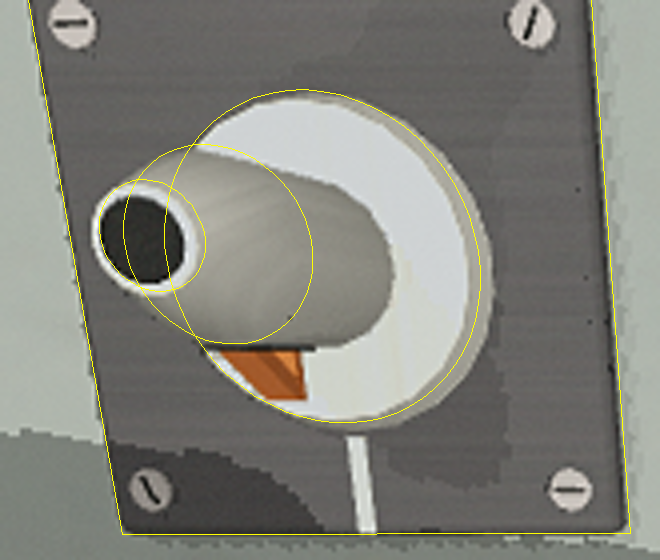

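The overlay at (567,-10) nearly fits. The stub suggests (566,-9), and the port yaw of 13.2° matches the held sleeve. I'll go above the port with the sleeve's bottom at about 100 mm.

```bash
python3 -m creep '[{"hand":0,"travel":[-4,-2.5,0],"angular":[0,0,0]},{"hand":0,"travel":[-8,-5,0],"angular":[0,0,0]},{"hand":0,"travel":[-12,-7.6,0],"angular":[0,0,0]},{"hand":0,"travel":[-14.3,-9.2,0],"angular":[0,0,0]},{"hand":0,"travel":[-14.3,-9.2,2],"angular":[0,0,0]},{"hand":0,"travel":[-14.3,-9.2,4.5],"angular":[0,0,0]},{"hand":0,"travel":[-14.3,-9.2,4.5],"angular":[0,0,0]},{"hand":0,"travel":[-14.3,-9.2,4.5],"angular":[0,0,0]}]'
python3 - <<'E'
from h import *
ims=[snap(c,c+'3') for c in('scene','side')]
f=[]
for c,im in zip(('scene','side'),ims):
    a=cv2.imread(f'pics/{c}3.png'); u,v=map(int,proj(im,[567,-10,80])); K=6
    a=cv2.resize(a[v-45:v+45,u-33:u+33],None,fx=K,fy=K,interpolation=cv2.INTER_CUBIC)
    for (x,y),col in(((566.2,-8.8),(0,255,255)),):
        L=np.array([(np.array(proj(im,[x,y,z]))-[u-33,v-45]+.5)*K for z in(18,84,195)]).astype(int); cv2.polylines(a,[L],False,col,1)
    f.append(a)
cv2.imwrite('pics/ov3.png',np.hstack(f)); s=ctrl.read_state(); print(s['eef_pos'],s['tool_rot'],s['force'],s['width'])
E
```

```text
clock: 5.9
eef_pos: [566.0, -12.5, 153.5]
tool_rot: [-3.141, -0.003, -1.347]
force: [0.5, -0.9, -0.6]
width: 49.3
[567.05344637 -12.19197611 154.59542358] [-3.13777658 -0.00342586 -1.34648452] [-0.30505698 -0.00850213  0.21217879] 49.458926019678096
```

View pics/ov3.png

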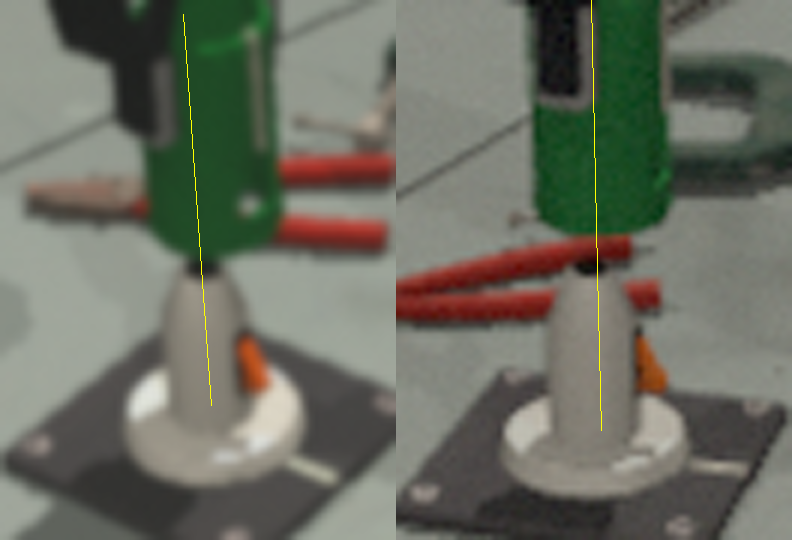

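Both views show the sleeve slightly to the right of the stub axis. In the scene crop the sleeve is at x≈215 and the axis at about 195. In the side crop they are at about 601 and 590. I'll measure this properly.

```bash
cat > off.py <<'E'
from h import *
from scipy.optimize import least_squares
# sleeve: green row extents; stub: row-wise strongest gradient pairs; solve xy of each axis from both cameras
def rows(im,zs,xy,green,r):
    f=im['frame'].astype(float); out=[]
    hsv=cv2.cvtColor(im['frame'],cv2.COLOR_RGB2HSV)
    for z in zs:
        u,v=proj(im,[*xy,z]); row=int(round(v)); w=r*im['fx']/np.linalg.norm(np.array(im['origin'])-[*xy,z])
        lo=int(u-2*w)-1; hi=int(u+2*w)+2
        if green:
            s=f[row,lo:hi,1]-f[row,lo:hi,0]; 
            m=np.nonzero((hsv[row,lo:hi,0]>50)&(hsv[row,lo:hi,0]<75)&(hsv[row,lo:hi,1]>150))[0]
            if len(m)==0: continue
            a,b=m.min()+lo,m.max()+lo
        else:
            g=np.abs(np.diff(cv2.GaussianBlur(f[row-1:row+2].astype(np.float32),(3,3),.7)[1],axis=0)).sum(1)
            k=range(int(u-w-4),int(u-w+5)); a=max(k,key=lambda i:g[i])+.5
            k=range(int(u+w-4),int(u+w+5)); b=max(k,key=lambda i:g[i])+.5
        out.append((z,row,(a+b)/2,b-a,2*w))
    return out
def solve(obs):
    def res(p):
        e=[]
        for im,o in obs:
            for z,row,c,wd,wp in o:
                u,v=proj(im,[*p,z]); u2,v2=proj(im,[*p,z+10])
                e.append(u+(row-v)*(u2-u)/(v2-v)-c)
        return e
    s=least_squares(res,[567,-10],loss='soft_l1'); return s.x,np.round(s.fun,1)
if __name__=='__main__':
    ims=[ctrl.get_image(c) for c in('scene','side')]; e=ctrl.read_state()['eef_pos']; b=e[2]-49.1
    S=[(im,rows(im,np.arange(b+12,b+36,4),e[:2],True,25)) for im in ims]
    P=[(im,rows(im,np.arange(52,80,4),[566.5,-9],False,15)) for im in ims]
    for im,o in S+P: print([(int(r),c,round(w,1),round(p,1)) for z,r,c,w,p in o])
    print('tcp',e,'sleeve',solve(S),'stub',solve(P))
E
python3 off.py
```

```text
[]
[(200, np.float64(277.0), np.int64(20), np.float64(22.9)), (198, np.float64(276.5), np.int64(21), np.float64(22.9)), (197, np.float64(276.5), np.int64(21), np.float64(22.9)), (195, np.float64(276.5), np.int64(21), np.float64(23.0)), (193, np.float64(276.5), np.int64(21), np.float64(23.0)), (191, np.float64(276.5), np.int64(21), np.float64(23.0))]
[(215, 273.5, 14.0, np.float64(13.0)), (214, 275.5, 16.0, np.float64(13.0)), (213, 275.5, 16.0, np.float64(13.1)), (211, 275.5, 14.0, np.float64(13.1)), (210, 275.5, 14.0, np.float64(13.1)), (208, 275.5, 12.0, np.float64(13.2)), (207, 275.5, 12.0, np.float64(13.2))]
[(228, 274.0, 15.0, np.float64(13.4)), (226, 275.0, 17.0, np.float64(13.5)), (224, 274.5, 18.0, np.float64(13.5)), (223, 276.5, 16.0, np.float64(13.5)), (221, 277.5, 18.0, np.float64(13.5)), (219, 277.5, 18.0, np.float64(13.5)), (218, 278.0, 17.0, np.float64(13.6))]
tcp [567.0842355  -11.7938127  154.72154426] sleeve (array([571.86467809, -21.36724425]), array([-0.3,  0.1,  0.1,  0.1,  0. , -0. ])) stub (array([565.36077417,  -7.49002722]), array([ 2.2,  0.1,  0. , -0.1, -0.2, -0.3, -0.4,  2.4,  1.4,  1.8, -0.2,
       -1.2, -1.3, -1.8]))
```

Run:
```python
from off import *
ims=[ctrl.get_image(c) for c in('scene','side')]; e=ctrl.read_state()['eef_pos']; b=e[2]-49.1
S=[];C=[];B=[]
for im in ims:
    f=im['frame'].astype(int); o=[]
    for z in np.arange(b+8,b+30,4):
        u,v=proj(im,[*e[:2],z]); r=int(round(v)); x=np.arange(int(u)-22,int(u)+22)
        m=x[(f[r,x,1]>1.35*f[r,x,0])&(f[r,x,1]>1.2*f[r,x,2])]
        if len(m): o.append((z,r,(m.min()+m.max())/2,m.max()-m.min()+1,0))
    S.append((im,o)); print([(t[1],t[2],int(t[3])) for t in o])
    # dark cap
    u,v=map(int,proj(im,[566.5,-9,86])); g=f[v-6:v+7,u-9:u+10].sum(2)
    w=np.clip(150-g,0,None); ys,xs=np.mgrid[v-6:v+7,u-9:u+10]; print('cap',g.min(),(w*xs).sum()/w.sum(),(w*ys).sum()/w.sum(),'pred',proj(im,[566.5,-9,84]))
    C.append((im,[(84,(w*ys).sum()/w.sum(),(w*xs).sum()/w.sum(),0,0)]))
    # stub rows: print colour profile
    for z in(70,60):
        u,v=map(int,proj(im,[566.5,-9,z])); print(v,u-14,(f[v,u-14:u+15,0]-f[v,u-14:u+15,1]).tolist())
print(e,'sleeve',solve(S),'cap',solve(C))
```

```text
[(193, np.float64(277.0), 21), (192, np.float64(277.0), 21), (190, np.float64(276.5), 22), (189, np.float64(276.0), 21), (187, np.float64(276.0), 21), (186, np.float64(276.0), 21)]
cap 108 275.92571428571426 200.84285714285716 pred (np.float64(275.12540059559825), np.float64(204.20034078231959))
209 261 [-7, -6, -6, -6, -6, -5, -6, -4, -3, 2, 4, 5, 6, 6, 5, 5, 5, 5, 5, 4, 3, -1, -5, -7, -8, -6, -6, -6, -8]
212 261 [-6, -6, -6, -5, -6, -6, -6, -4, 1, 4, 5, 5, 5, 6, 5, 5, 5, 5, 5, 4, 4, 4, 0, -5, -8, -8, -7, -7, -8]
[(202, np.float64(277.0), 23), (200, np.float64(277.0), 23), (198, np.float64(280.0), 29), (197, np.float64(280.5), 30), (195, np.float64(277.0), 23), (193, np.float64(276.5), 22)]
cap 25 275.35050847457626 212.29966101694916 pred (np.float64(276.0575058639342), np.float64(214.46206849110106))
220 262 [91, 91, 91, 88, 89, 89, 83, 29, 4, 7, 4, 5, 4, 4, 4, 4, 6, 3, 3, 9, 38, 69, 68, 68, 60, 13, -3, -5, -4]
224 262 [-4, -4, -3, -2, -4, -2, 1, 3, 5, 4, 3, 4, 4, 5, 5, 4, 2, 4, 4, 4, 6, 2, -5, -3, -3, -4, -3, -4, -4]
[566.80801595 -11.45938099 154.4420879 ] sleeve (array([565.66467147, -14.83253633]), array([-0.3, -0.4, -0.1,  0.4,  0.2,  0.2,  0.5,  0.5, -2.6, -3.1,  0.4,
        0.8])) cap (array([573.03936545, -16.58454129]), array([ 0., -0.]))
```

Run:
```python
from off import *
ims=[ctrl.get_image(c) for c in('scene','side')]; e=ctrl.read_state()['eef_pos'];b=e[2]-49
st=[(ims[0],[(70,209,275.7,0,0),(60,212,275.9,0,0)]),(ims[1],[(70,220,275.35,0,0),(60,224,275.6,0,0)])]
sl=[(ims[0],[(b+8,193,277,0,0),(b+16,190,276.5,0,0),(b+24,187,276,0,0)]),(ims[1],[(b+8,202,277,0,0),(b+12,200,277,0,0),(b+24,195,277,0,0),(b+28,193,276.5,0,0)])]
print(e,solve(st),solve(sl))
```

```text
[566.58560038 -11.30413349 154.12461395] (array([570.83829988, -12.68617788]), array([-0. ,  0. ,  0.1, -0.1])) (array([568.42780292, -16.97138685]), array([-0.3, -0. ,  0.3, -0. , -0.1, -0.2,  0.3]))
```

Corrections from the two methods, in mm, are (+2.4,+4.3) from the room cameras and (-1.4,+1.5) from the wrist. I'll move (+0.5,+3), come down 45 mm over the taper, and watch the side force.

```bash
python3 -m creep '[{"hand":0,"travel":[-0.28,-0.12,0],"angular":[0,0,0]},{"hand":0,"travel":[-0.28,-0.12,0],"angular":[0,0,0]},{"hand":0,"travel":[-0.28,-0.12,1.5],"angular":[0,0,0]},{"hand":0,"travel":[-0.28,-0.12,2.5],"angular":[0,0,0]},{"hand":0,"travel":[-0.28,-0.12,3.5],"angular":[0,0,0]},{"hand":0,"travel":[-0.28,-0.12,4.2],"angular":[0,0,0]},{"hand":0,"travel":[-0.28,-0.12,4.5],"angular":[0,0,0]},{"hand":0,"travel":[-0.28,-0.12,4.5],"angular":[0,0,0]},{"hand":0,"travel":[-0.28,-0.12,4.5],"angular":[0,0,0]}]'
python3 -c "
from h import *
s=ctrl.read_state();print(s['eef_pos'],s['tool_rot'],s['force'],s['torque'],s['width'])"
```

```text
clock: 7.2
eef_pos: [567.5, -8.4, 109.3]
tool_rot: [-3.138, -0.003, -1.345]
force: [0.4, -0.1, -0.8]
width: 49.4
[567.52802627  -8.44495947 109.29105981] [-3.13810730e+00 -3.09579724e-03 -1.34509868e+00] [ 0.42660747 -0.07908341 -0.76976853] [ 0.01458133  0.00741385 -0.00737351] 49.39176334726016
```

It slid over the taper with no force. Now I'll push down past the button to the shoulder.

```bash
python3 -m creep '[{"hand":0,"travel":[0,0,1],"angular":[0,0,0]},{"hand":0,"travel":[0,0,1.7],"angular":[0,0,0]},{"hand":0,"travel":[0,0,2.3],"angular":[0,0,0]},{"hand":0,"travel":[0,0,2.9],"angular":[0,0,0]},{"hand":0,"travel":[0,0,3.5],"angular":[0,0,0]},{"hand":0,"travel":[0,0,3.9],"angular":[0,0,0]},{"hand":0,"travel":[0,0,4.1],"angular":[0,0,0]},{"hand":0,"travel":[0,0,4.1],"angular":[0,0,0]},{"hand":0,"travel":[0,0,4.1],"angular":[0,0,0]}]'
python3 -c "
from h import *
s=ctrl.read_state();print(s['eef_pos'],s['tool_rot'],s['force'],s['torque'],s['width'])"
```

```text
clock: 8.1
eef_pos: [568.4, -8.5, 68.4]
tool_rot: [-3.137, -0.003, -1.345]
force: [-0.2, -0.4, -0.8]
width: 49.7
[568.38642875  -8.50390439  68.40455296] [-3.13683812 -0.00332307 -1.34513779] [-0.2330616  -0.40664743 -0.76820198] [-0.06040562  0.0493165  -0.03115563] 49.730236123984874
```

```bash
python3 -m creep '[{"hand":0,"travel":[0,0,0.2],"angular":[0,0,0]},{"hand":0,"travel":[0,0,0.4],"angular":[0,0,0]},{"hand":0,"travel":[0,0,0.5],"angular":[0,0,0]},{"hand":0,"travel":[0,0,0.5],"angular":[0,0,0]}]'
python3 - <<'E'
from h import *
f=[]
for c in('scene','side'):
    im=snap(c,c+'4'); a=cv2.imread(f'pics/{c}4.png'); u,v=map(int,proj(im,[567,-10,60])); f.append(cv2.resize(a[v-40:v+40,u-33:u+33],None,fx=6,fy=6,interpolation=cv2.INTER_CUBIC))
cv2.imwrite('pics/c4.png',np.hstack(f)); s=ctrl.read_state(); print(s['eef_pos'],s['force'])
E
```

```text
clock: 8.5
eef_pos: [569.5, -8.6, 66.9]
tool_rot: [-3.134, -0.004, -1.345]
force: [-5.4, -0.3, 26.2]
width: 49.2
[569.55170748  -8.59907782  66.91535868] [-4.73122662 -1.04086388 26.31987831]
```

View pics/c4.png

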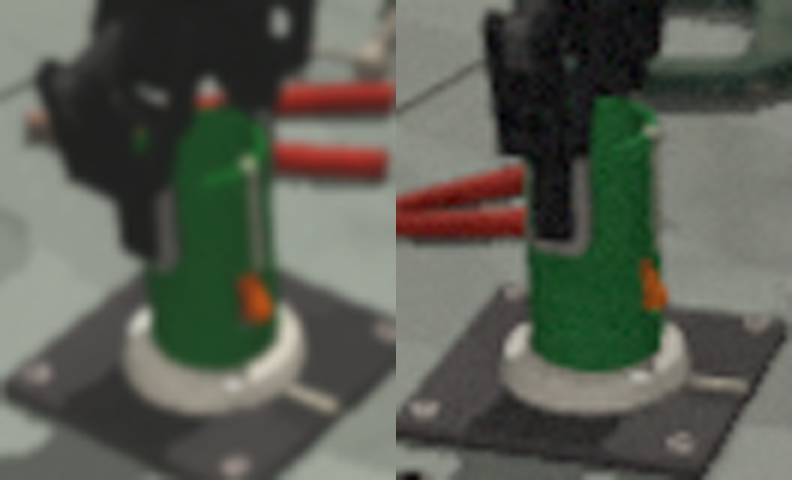

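The sleeve sits on the shoulder (26 N at TCP z 67, as predicted), and the orange button sticks out through the hole at crop px (255,298) and (654,290). Now I'll release and retreat upwards.

```bash
python3 -m creep '[{"hand":0,"travel":[0,0,-0.15],"angular":[0,0,0]},{"hand":1,"travel":[0,0,-0.15],"angular":[0,0,0]},{"hand":1,"travel":[0,0,-0.15],"angular":[0,0,0]},{"hand":1,"travel":[0,0,-0.15],"angular":[0,0,0]},{"hand":1,"travel":[0,0,-0.15],"angular":[0,0,0]},{"hand":1,"travel":[0,0,-0.15],"angular":[0,0,0]},{"hand":1,"travel":[0,0,-0.15],"angular":[0,0,0]},{"hand":1,"travel":[0,0,-0.15],"angular":[0,0,0]}]'
python3 -m creep '[{"hand":1,"travel":[0,0,-2],"angular":[0,0,0]},{"hand":1,"travel":[0,0,-5],"angular":[0,0,0]},{"hand":1,"travel":[0,0,-9],"angular":[0,0,0]},{"hand":1,"travel":[0,0,-13],"angular":[0,0,0]},{"hand":1,"travel":[0,0,-16],"angular":[0,0,0]},{"hand":1,"travel":[0,0,-16],"angular":[0,0,0]},{"hand":1,"travel":[0,0,-16],"angular":[0,0,0]}]'
python3 - <<'E'
from h import *
f=[]
for c in('scene','side'):
    im=snap(c,c+'5'); a=cv2.imread(f'pics/{c}5.png'); u,v=map(int,proj(im,[567,-10,60])); f.append(cv2.resize(a[v-45:v+40,u-33:u+60],None,fx=4,fy=4,interpolation=cv2.INTER_CUBIC))
    for t in('sleeve_mid','plain_mid'): print(t,[(np.round(d['at']),round(d['confidence'],2)) for d in ctrl.spot_point(c,t)])
cv2.imwrite('pics/c5.png',np.hstack(f)); s=ctrl.read_state(); print(s['eef_pos'],s['force'],s['width'])
E
```

```text
clock: 9.4
eef_pos: [569.5, -8.5, 68.3]
tool_rot: [-3.134, -0.004, -1.345]
force: [0.6, -0.3, -0.7]
width: 85.6
clock: 10.1
eef_pos: [568.2, -8.3, 228.7]
tool_rot: [-3.133, -0.004, -1.345]
force: [-0.0, -0.6, -0.6]
width: 85.0
sleeve_mid [(array([568., -11.,  63.]), 0.71)]
plain_mid [(array([ 489., -147.,   45.]), 0.78)]
sleeve_mid [(array([568., -14.,  63.]), 0.75)]
plain_mid [(array([ 493., -147.,   46.]), 0.95)]
[567.50710269  -8.28921724 227.1036018 ] [ 0.00672211  0.30834327 -0.05589736] 85.26840567492776
```

View pics/c5.png

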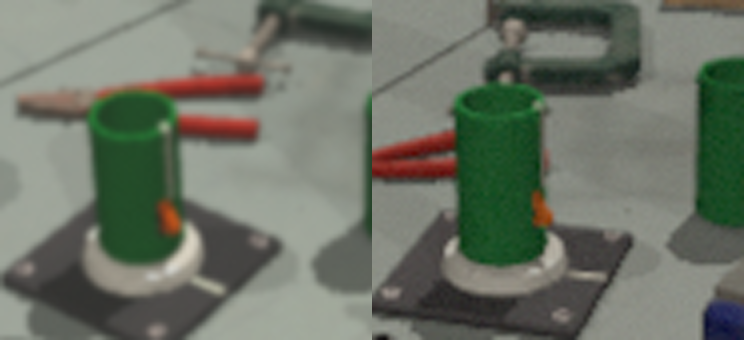

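The sleeve stands upright on the shoulder with the button out through the hole at crop px (170,217) and (542,210). The plain sleeve hasn't moved and the gripper is clear.

```bash
python3 -c "
from cell import ctrl
print(ctrl.finish_job())"
```

```text
the job is handed in; nothing more can be done
None
```

The sleeve with the hole is on the larger port, fully home with the orange button out through its hole. I let go, backed the gripper off and handed the job in at about 10 s on the robot clock.

- **Which sleeve:** I told it apart by the white rim mark and the opening, seen in a wrist close-up. It was gripped across its own y and lowered with the hole about 0.3° off the button's direction, by my measurements.
- **Seating:** The push met 26 N at the shoulder, at the expected height. The detector then put the sleeve's centre at 63 mm up, near (568,-11) to (568,-14). My own estimate of the port axis was about (566,-9).
- **Button:** Both room cameras show it through the hole. I judged that from the pictures, not from a reading of the joint.
- **Plain sleeve:** It is upright and within about 4 mm of where it was first seen, which is within the detector's error.
- **At hand-in:** The gripper was about 16 cm clear, and the measured force on it was near zero.

**Checks that disagreed:** Before insertion, the room cameras and the wrist camera differed by up to 4 mm on the sideways correction. I used a value in between, and the sleeve slid over the taper without side force.

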